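# Hang the drawplate on its headed pin by the side slot

## Robot

A 6-joint arm with a two-finger parallel gripper is mounted at the origin on a cart in front of the work surface, level with it; the furniture and walls round the work are solid. World frame = base frame: x ahead of the robot, y to its left, z up, the work surface at z = 0. Lengths are in m, angles in rad, forces in N, time in s.
With the tool pointing down it reaches from about 0.375 to 0.9 m from the base axis. Payload 3.1 kg.
Tool frame: the origin (TCP) lies midway between the tips of the shut fingers; the grasp point (between the pads) lies 19 mm behind it; z points along the fingers, y is the line along which they close (so a half turn about z gives the same grasp; the last joint's range is limited). The gripper opens to 87 mm and grips with 3 to 60 N. Pads are 19 mm wide; open, the fingers measure 117 mm over their backs; the gripper's body (75 mm by 190 mm) begins 51 mm behind the grasp point.
Start: joints at [-1.518, 0.527, 1.433, -0, 1.181, -0.178], TCP at [0.143, -0.608, 0.223] pointing down, gripper open.
Joint ranges: [-3.08, 3.08], [-0.75, 2.2], [0.22, 2.44], [-1.43, 4.57], [0, 2.65], [-2.85, 2.85]. Speed limits (rad/s): [2.79, 2.79, 3.14, 3.14, 3.14, 3.14].

## Interface

Orientations are given as a unit quaternion [w, x, y, z].
In Python, from station import ctrl, capture, camera_params, sign_off gives the robot as it stands.
- The arm moves only by the tool play_rows, never from a script. Its arguments are lists of equal length, an entry for each row: "translation": the shift along the tool's x, y, z in m, a list of three; "twist": the turn, a rotation vector about the tool's x, y, z in rad, a list of three; "fingers": the finger opening in m, from 0 to 0.087. In form: {"translation": [[dx, dy, dz], ...], "twist": [[wx, wy, wz], ...], "fingers": [fingers, ...]}. A call has 1 to 5 rows; each row is the pose to reach, as a shift and turn from the pose commanded when the call began, along the tool's axes at that moment; what a row does not reach only later rows make up. A row lasts 1/12 s, in which the tool goes at most 41.7 mm and 7.16 degrees, less where a joint would pass 70% of its speed; a pose out of reach is approached as far as the arm can. A call with a gripper value outside its range is refused whole. The fingers move at their own pace and stop on an object; the grip force is fixed at half the most. Time passes only in rows, so rows that repeat a pose let the fingers close. It gives the time, the measured TCP pose, the force, the opening and the grip force at its end, in the units of the state.
- ctrl.get_state(): the state, without advancing time (a new reading comes with each control period).
- capture(name): name is "scene" or "top" or "wrist"; returns the picture (400x640x3 uint8, red, green, blue); there is no depth.
- camera_params(name): a dict with "camera_matrix" (3x3 intrinsics, pixels), "D" ([k1, k2, p1, p2, k3] as OpenCV has them; the pictures are not rectified), "R" (3x3) and "t" (3): a world point X has camera coordinates R X + t; the wrist camera has in their place "hand_eye" (4x4, takes a point from camera to tool coordinates, whose origin is the TCP and whose axes are the flange's). Camera axes: x right, y down, z forward; pixel columns grow to the right and rows downward; lengths in m; the calibration is good to about 2 mm. A picture is of the moment at which its call begins: read the wrist's pose just before it. camera_params takes no time and is no camera call.
- sign_off(): hands the job in; it is judged then, once.
The state is a dict: "time_s": time; "joint_positions": joint angles; "qd": joint speeds; "effort": joint torques, N m; "ee_pos": TCP position; "tcp_rot": TCP orientation; "contact_force": force on the tool from outside, world axes, zero at the start; "torque": the same for the moment, N m; "width": finger opening in m; "finger_force": force on a finger pad.
Only numpy, scipy, OpenCV 4.12 (cv2) and the standard library are available. Lean on these libraries where they do the work, as an engineer would, in place of code of your own. Each camera call takes 0.05 s, during which the arm holds its last target. There are 200 camera calls.

## Task

Lift the steel drawplate out of its wooden cradle and hang it on the pin of the blue telescopic stand: slide its slot sideways over the pin to the slot's end, then lower the plate gently until the pin carries it in the slot's upper pocket, and only then let go. The stand is clamped at a height that is not in the readings, so find it by touch or by eye, and never push hard on the stand. Leave the bottle, jar, wax and cup where they are.

Things in the scene. Friction and masses are not known exactly. Their poses are not given: they have to be found in the camera images.
- drawplate_tab (a point): Centre of the grip tab of the loose steel drawplate (0.2 to 0.4 kg): 10 mm thick along its x (grip it across this), upright along its z, 168 mm tall. Heights over its underside: body 60 mm wide (y) from 0 to 124 mm, tab 28 mm wide from 124 to 168 mm. This point is on the centre line (y = 0), 146 mm over the underside. Its holes are mere dimples.
- drawplate_mouth (a point): Mouth of the drawplate's J-slot: at its +y edge, 30 mm from the centre line, 91.5 mm over its underside; plate's axes. The slot goes through the thickness. Its level entry, from 86 to 97 mm high, runs from here to a closed end at y = -6 mm; there a pocket (y from -6 to +6 mm) rises from it to 112 mm.
- drawplate_seat (a point): Point in the slot's pocket where the pin's axis lies when the plate hangs: on the centre line, 108 mm over the underside, 38 mm under the tab centre; plate's axes. From the slot's closed end the plate must come down 16 mm for the pin to carry it.
- stand: Fixed stand, origin under its centre, on the plywood board (top at z = 50 mm): dark base 90 x 84 x 12 mm, 22 mm square column, and rigidly clamped on it a blue sleeve 36 x 36 mm, 75 mm long with a flat closed top (the highest part). A clamp knob sticks out 19 mm behind (+x). The headed pin sticks out level in front (-x). Never over 40 N on the stand, 25 N from the plate.
- pin_foot (a point): Point on the board straight under the middle of the pin's free length; stand's axes; 26 mm in front (-x) of the stand's origin. The steel pin, along x, has 8 mm diameter and 16 mm free length between sleeve face and its round head (18 mm diameter, 5 mm thick). Its axis is 15 mm below the sleeve's flat top and from 132 to 176 mm above this point: the height is not in the readings.
- cradle: Fixed wooden cradle, 64 x 90 mm, 37 mm high; origin at the centre of its underside, on the board. A channel 12 mm wide and 25 mm deep, open at the top and both ends, runs along its y; the drawplate stands in it, its underside 12 mm above the board, its axes as the cradle's. Mind the bench round the tray (up to z = 261 mm) and the bench pin with a handpiece on it at y = 0 (up to 285 mm).
- flux_bottle_mid (a point): Bystander: amber bottle with black cap, 46 mm across, 90 mm high, loose, upright; point at its centre.
- jar_mid (a point): Bystander: glass jar with red lid, 52 mm across, 60 mm high, loose, upright; point at its centre.
- beeswax_mid (a point): Bystander: brown cake of beeswax 30 x 40 x 15 mm, loose; point at its centre.
- black_cup_mid (a point): Bystander: small black cup, 43 mm across, 30 mm high, loose, upright; point at its centre.

How it is judged:
On the way, in this order (a step that is already met when the one before it is completed fails the run):
1. the drawplate is lifted out of the cradle in the gripper (height (world z) of drawplate_tab above 0.25 m and contact force between drawplate and the fingers above 1 N), for 0.1 s.
2. the pin is at the inner end of the slot and bears on the plate while the fingers still hold it (x of drawplate_seat in the frame of stand between -0.035 and -0.017 m and y of drawplate_seat in the frame of stand between -0.005 and 0.005 m and z of drawplate_seat in the frame of stand between 0.125 and 0.186 m and angle between drawplate_seat's own z axis and vertical below 0.12 rad and contact force between drawplate and stand above 0.5 N and contact force between drawplate and the fingers above 1 N), for 0.1 s.
At the end, for the whole second after the job is handed in: The drawplate hangs released and at rest on the stand's pin, pin in the slot's pocket: its seat point within 5 mm sideways and 9 mm lengthwise of the middle of the pin and 125 to 186 mm above the board, its tilt under 0.12 rad (x of drawplate_seat in the frame of stand between -0.035 and -0.017 m and y of drawplate_seat in the frame of stand between -0.005 and 0.005 m and z of drawplate_seat in the frame of stand between 0.125 and 0.186 m and angle between drawplate_seat's own z axis and vertical below 0.12 rad and contact force between drawplate and stand above 1 N and linear speed of drawplate below 0.02 m/s and angular speed of drawplate below 0.2 rad/s and contact force between drawplate and the fingers below 0.05 N); the robot touches nothing.
It fails at once if the stand is pushed with more than 40 N (contact force between stand and anything else above 40 N).
It fails at once if the drawplate is forced against the stand with more than 25 N (contact force between drawplate and stand above 25 N).
It fails at once if the bottle, jar, wax or cup is shifted by more than 15 mm or tipped (distance of any of flux_bottle_mid, jar_mid, beeswax_mid, black_cup_mid from where it was at the start of the episode above 0.015 m).
It also fails if it takes over 72 s, if anything falls off the work surface, if the arm or the gripper's body presses on something with over 40 N, if the wrist force passes 120 N, or if a joint passes its speed limit or range.

## Working session

There is one attempt and no reset: what is moved stays moved. The work goes in short steps, Python scripts to look and compute and a tool call to move; the robot and the scene stay as the last step left them, time stands still between calls to the robot, and variables do not carry over. Pictures are saved under pics/ and viewed, at most 10 in all, crops included, and the job is handed in when it is done.

Besides the shell and the picture viewer there is one more tool, called after ">>>" as name(argument=value, ...) on one line, values as JSON. play_rows: Moves the arm, as the interface text tells. Its arguments: {"type":"object","properties":{"translation":{"type":"array"},"twist":{"type":"array"},"fingers":{"type":"array"}},"required":["translation","twist","fingers"]}

```bash
mkdir -p pics; ls; python3 - <<'E'
from station import ctrl,capture,camera_params
import cv2
s=ctrl.get_state();print({k:s[k] for k in('time_s','ee_pos','tcp_rot','contact_force','width')})
for n in('scene','top','wrist'):
    im=capture(n);cv2.imwrite(f'pics/{n}0.png',im[...,::-1]);p=camera_params(n);print(n,p)
E
```

```text
pics
{'time_s': 0.0, 'ee_pos': array([ 0.14296369, -0.60767951,  0.22154543]), 'tcp_rot': array([-1.09265051e-03,  9.93348137e-01,  1.15144604e-01,  6.28327016e-05]), 'contact_force': array([ 0.66110056,  0.49777642, -0.65064113]), 'width': 0.08659979132057115}
scene {'camera_matrix': array([[380.41124294,   0.        , 313.42203012],
       [  0.        , 380.41124294, 201.70618732],
       [  0.        ,   0.        ,   1.        ]]), 'D': array([-0.09175235,  0.        ,  0.        ,  0.        ,  0.        ]), 'R': array([[-0.6361795 , -0.77136835,  0.01632535],
       [-0.56758978,  0.45357286, -0.68710517],
       [ 0.52260644, -0.44638832, -0.72637454]]), 't': array([0.33416883, 0.39670861, 0.71689123])}
top {'camera_matrix': array([[447.35157605,   0.        , 311.03728967],
       [  0.        , 447.35157605, 197.04516592],
       [  0.        ,   0.        ,   1.        ]]), 'D': array([-0.01295701,  0.        ,  0.        ,  0.        ,  0.        ]), 'R': array([[ 2.15060848e-02, -9.99768645e-01, -3.79282632e-04],
       [-9.96632321e-01, -2.14085896e-02, -7.91561065e-02],
       [ 7.91296735e-02,  2.08034327e-03, -9.96862160e-01]]), 't': array([0.01080575, 0.5399308 , 0.95937086])}
wrist {'camera_matrix': array([[293.66677005,   0.        , 315.34747479],
       [  0.        , 293.66677005, 195.63554469],
       [  0.        ,   0.        ,   1.        ]]), 'D': array([0.0191375, 0.       , 0.       , 0.       , 0.       ]), 'hand_eye': array([[ 4.74281008e-04, -9.68534780e-01, -2.48877791e-01,
         6.77932775e-02],
       [ 9.99999628e-01,  2.80017498e-04,  8.15959288e-04,
        -1.67561889e-04],
       [-7.20594813e-04, -2.48878085e-01,  9.68534553e-01,
        -1.62108561e-01],
       [ 0.00000000e+00,  0.00000000e+00,  0.00000000e+00,
         1.00000000e+00]])}
```

View pics/scene0.png

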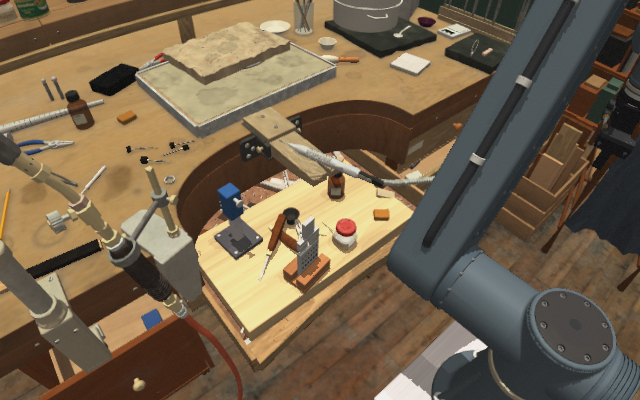

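View pics/top0.png

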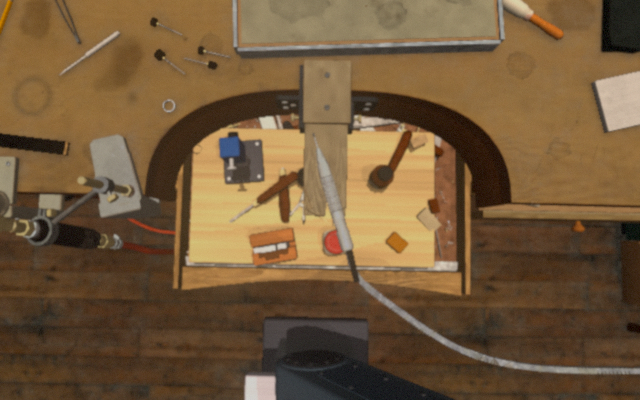

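The scene view shows the stand (blue, ~230,205) and the plate in its cradle (~307,255). The top view shows the stand's sleeve at (231,147) and the cradle at (273,246).

```bash
cat > h.py <<'E'
import numpy as np,cv2
from station import ctrl,capture,camera_params
from scipy.spatial.transform import Rotation as Ro
def pose():
    s=ctrl.get_state();q=s['tcp_rot'];return Ro.from_quat([q[1],q[2],q[3],q[0]]).as_matrix(),np.array(s['ee_pos'])
def ext(n,P=None):
    p=camera_params(n)
    if n!='wrist': return p,p['R'],p['t']
    R,t=P or pose();H=p['hand_eye'];Rc=R@H[:3,:3];tc=R@H[:3,3]+t
    return p,Rc.T,-Rc.T@tc
def ray(n,px,P=None):
    p,R,t=ext(n,P)
    u=cv2.undistortPoints(np.array(px,float).reshape(-1,1,2),p['camera_matrix'],p['D'])[:,0]
    return -R.T@t,np.c_[u,np.ones(len(u))]@R
def onz(n,px,z,P=None):
    c,d=ray(n,px,P);return c+d*((z-c[2])/d[:,2])[:,None]
def proj(n,X,P=None):
    p,R,t=ext(n,P);return cv2.projectPoints(np.array(X,float).reshape(-1,1,3),cv2.Rodrigues(R)[0],t,p['camera_matrix'],p['D'])[0][:,0]
def tri(n1,p1,n2,p2,P1=None,P2=None):
    a,d=ray(n1,[p1],P1);b,e=ray(n2,[p2],P2);s=np.linalg.lstsq(np.c_[d[0],-e[0]],b-a,rcond=None)[0]
    x,y=a+d[0]*s[0],b+e[0]*s[1];return (x+y)/2,np.linalg.norm(x-y)
E
python3 - <<'E'
from h import *
t=cv2.imread('pics/top0.png');s=cv2.imread('pics/scene0.png')
a=cv2.resize(t[125:275,180:310],None,fx=4,fy=4,interpolation=cv2.INTER_CUBIC)
cv2.imwrite('pics/tc.png',a)
b=cv2.resize(s[170:300,195:365],None,fx=4.5,fy=4.5,interpolation=cv2.INTER_CUBIC)
cv2.imwrite('pics/sc.png',b)
def blob(im,lo,hi,roi):
    x0,y0,x1,y1=roi;m=cv2.inRange(cv2.cvtColor(im[y0:y1,x0:x1],cv2.COLOR_BGR2HSV),lo,hi)
    c=max(cv2.findContours(m,cv2.RETR_EXTERNAL,cv2.CHAIN_APPROX_NONE)[0],key=cv2.contourArea)+np.array([x0,y0]);return cv2.minAreaRect(c),cv2.boundingRect(c)
print(blob(t,(100,100,40),(125,255,255),(180,125,310,275)))
print(blob(s,(100,100,40),(125,255,255),(195,170,365,300)))
E
```

```text
(((229.4016571044922, 146.41802978515625), (18.65036392211914, 18.288219451904297), 84.80557250976562), (220, 137, 20, 20))
(((230.84234619140625, 200.90870666503906), (36.07277297973633, 20.870676040649414), 75.0685806274414), (218, 183, 25, 37))
```

View pics/tc.png

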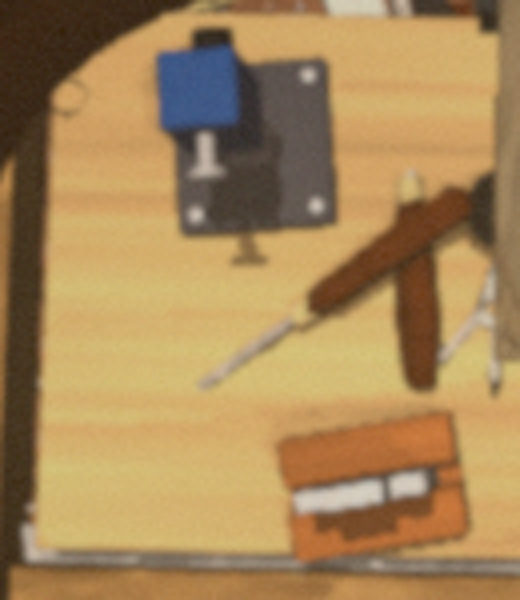

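View pics/sc.png

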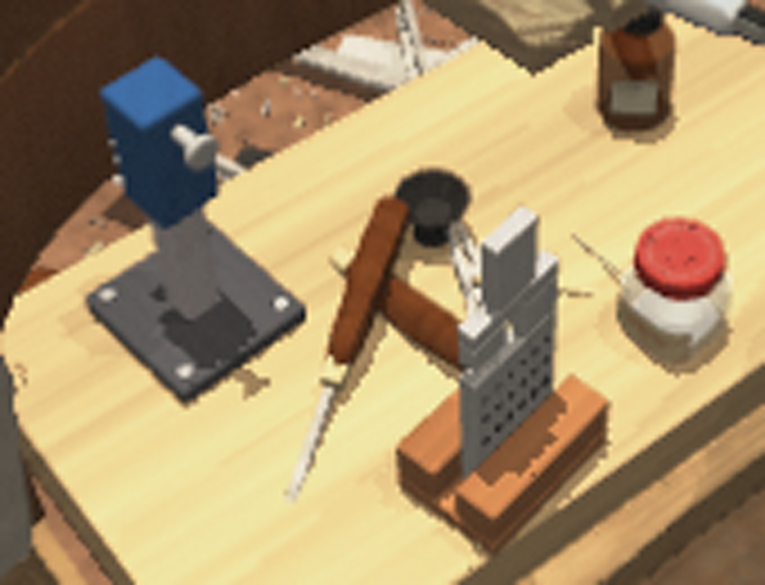

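```bash
python3 - <<'E'
from h import *
np.set_printoptions(precision=4,suppress=True)
T=lambda a:np.array(a)/4+[180-.375,125-.375]
S=lambda a:np.array(a)/4.5+[195-.39,170-.39]
tp=T([(158,55),(235,45),(242,122),(168,135),(206,170)]);sp=S([(100,95),(155,57),(203,95),(150,130),(200,150)])
for a,b in zip(tp,sp): print(*tri('top',a,'scene',b))
for n in('top','scene'): print(n,ray(n,[(300,200)])[0])
b=onz('top',T([(180,67),(328,60),(337,222),(182,236)]),.062);print('base',b)
bs=onz('scene',S([(88,300),(303,310),(185,400),(205,232)]),.062);print('base scene',bs)
c=onz('top',T([(278,440),(453,410),(470,532),(298,562)]),.087);print('cradle',c,c.mean(0))
d=c[0]-c[1];print('yaw',np.arctan2(-d[0],d[1]),[np.linalg.norm(c[i]-c[i-1]) for i in range(4)])
print('cr scene',onz('scene',S([(398,455),(575,378),(607,405),(490,540)]),.087))
print('tab scene z.23',onz('scene',S([(482,245),(527,207),(538,215),(495,255)]),.23))
print('bright top: z.23',onz('top',T([(293,500),(340,500),(385,490),(390,488),(430,480)]),.23))
print(' z.186',onz('top',T([(293,500),(340,500),(385,490),(390,488),(430,480)]),.186))
E
```

```text
[0.6249 0.1873 0.2186] 0.0008352637024497587
[0.6302 0.1535 0.2191] 0.0016136585562355904
[0.5957 0.149  0.2175] 0.0002596402821105515
[0.5889 0.1811 0.22  ] 0.000741335889191604
[0.575  0.1654 0.2079] 0.0007654695205989873
top [0.462  0.0204 0.9991]
scene [0.0631 0.3978 0.7879]
base [[0.651  0.2084 0.062 ]
 [0.6564 0.1299 0.062 ]
 [0.57   0.1225 0.062 ]
 [0.5608 0.204  0.062 ]]
base scene [[0.6465 0.2129 0.062 ]
 [0.5687 0.1261 0.062 ]
 [0.5582 0.2063 0.062 ]
 [0.6481 0.1378 0.062 ]]
cradle [[0.4551 0.1464 0.087 ]
 [0.4722 0.0579 0.087 ]
 [0.4108 0.0478 0.087 ]
 [0.3938 0.1344 0.087 ]] [0.433  0.0966 0.087 ]
yaw 0.19116273860301716 [np.float64(0.06240338303190395), np.float64(0.09018097861099222), np.float64(0.06223469508792137), np.float64(0.08821682756130352)]
cr scene [[0.4496 0.1496 0.087 ]
 [0.4307 0.0537 0.087 ]
 [0.4083 0.052  0.087 ]
 [0.3853 0.1442 0.087 ]]
tab scene z.23 [[0.4331 0.1099 0.23  ]
 [0.4377 0.0814 0.23  ]
 [0.4312 0.0806 0.23  ]
 [0.4253 0.1091 0.23  ]]
bright top: z.23 [[0.4307 0.1194 0.23  ]
 [0.4312 0.0993 0.23  ]
 [0.4358 0.0802 0.23  ]
 [0.4367 0.0781 0.23  ]
 [0.4405 0.0611 0.23  ]]
 z.186 [[0.4289 0.1251 0.186 ]
 [0.4294 0.1039 0.186 ]
 [0.4343 0.0837 0.186 ]
 [0.4353 0.0814 0.186 ]
 [0.4393 0.0634 0.186 ]]
```

The stand's sleeve top is at about (0.610, 0.168, 0.219), and the plate at about (0.433, 0.096) with yaw 0.19. I'm setting off for the stand, rising first.

>>> play_rows(translation=[[0, 0, -0.04], [0, 0, -0.08], [0, 0, -0.12], [0, 0, -0.15], [0, 0, -0.18]], twist=[[0, 0, -0.12], [0, 0, -0.24], [0, 0, -0.36], [0, 0, -0.48], [0, 0, -0.6]], fingers=[0.06, 0.03, 0, 0, 0])

```text
time_s: 0.57
ee_pos: [0.143, -0.6082, 0.4046]
tcp_rot: [0.0, 0.914, 0.406, -0.0]
contact_force: [0.3, -0.4, -0.4]
width: 0.0614
finger_force: 0.0
```

```bash
cat > go.py <<'E'
import sys
from h import *
np.set_printoptions(precision=4,suppress=True)
# go.py x y z yaw_of_tool_y : shift in tool axes
R,p=pose();a=list(map(float,sys.argv[1:]))
print('pos',p,'ytool yaw',np.arctan2(R[1,1],R[0,1]),'f',ctrl.get_state()['contact_force'],'t',ctrl.get_state()['time_s'])
d=R.T@(np.array(a[:3])-p)
y=a[3];Rt=np.array([[-np.sin(y),np.cos(y),0],[np.cos(y),np.sin(y),0],[0,0,-1]])
print('shift',d,'twist',Ro.from_matrix(R.T@Rt).as_rotvec())
E
python3 go.py .60 .165 .36 .12
```

```text
pos [ 0.143  -0.6082  0.4046] ytool yaw -0.7339894548548124 f [ 0.2608 -0.3544 -0.37  ] t 0.5667
shift [ 0.8802 -0.1787  0.0439] twist [ 0.0004  0.001  -0.854 ]
```

>>> play_rows(translation=[[0.04, -0.008, 0], [0.08, -0.016, 0], [0.12, -0.024, 0], [0.16, -0.032, 0], [0.2, -0.04, 0]], twist=[[0, 0, 0], [0, 0, 0], [0, 0, 0], [0, 0, 0], [0, 0, 0]], fingers=[0, 0, 0, 0, 0])

```text
time_s: 0.98
ee_pos: [0.2488, -0.4317, 0.4022]
tcp_rot: [-0.0, 0.915, 0.403, 0.0]
contact_force: [1.7, 0.2, -0.3]
width: 0.0283
finger_force: 0.0
```

>>> play_rows(translation=[[0.04, -0.008, 0], [0.08, -0.016, 0], [0.12, -0.024, 0], [0.16, -0.032, 0], [0.2, -0.04, 0]], twist=[[0, 0, 0], [0, 0, 0], [0, 0, 0], [0, 0, 0], [0, 0, 0]], fingers=[0, 0, 0, 0, 0])

```text
time_s: 1.4
ee_pos: [0.354, -0.257, 0.4024]
tcp_rot: [-0.0, 0.915, 0.403, 0.0]
contact_force: [0.5, -0.7, 0.5]
width: 0.0017
finger_force: 0.0
```

>>> play_rows(translation=[[0.04, -0.008, 0], [0.08, -0.016, 0], [0.12, -0.024, 0], [0.16, -0.032, 0], [0.2, -0.04, 0]], twist=[[0, 0, -0.12], [0, 0, -0.24], [0, 0, -0.36], [0, 0, -0.48], [0, 0, -0.6]], fingers=[0, 0, 0, 0, 0])

```text
time_s: 1.82
ee_pos: [0.4593, -0.0823, 0.4025]
tcp_rot: [0.0, 0.753, 0.658, -0.0]
contact_force: [1.1, 0.2, 0.2]
width: 0.0007
finger_force: 0.0
```

```bash
python3 go.py .60 .165 .34 .10
```

```text
pos [ 0.4593 -0.0823  0.4025] ytool yaw -0.13400943473667162 f [1.0962 0.2325 0.1859] t 1.8167
shift [0.2639 0.1064 0.0625] twist [-0.0001  0.0001 -0.234 ]
```

>>> play_rows(translation=[[0.037, 0.015, 0.009], [0.074, 0.03, 0.018], [0.111, 0.045, 0.027], [0.148, 0.06, 0.036], [0.185, 0.075, 0.045]], twist=[[0, 0, -0.06], [0, 0, -0.12], [0, 0, -0.18], [0, 0, -0.234], [0, 0, -0.234]], fingers=[0, 0, 0, 0, 0])

```text
time_s: 2.23
ee_pos: [0.5594, 0.0904, 0.3568]
tcp_rot: [-0.0, 0.672, 0.74, -0.0]
contact_force: [0.8, -2.2, -0.1]
width: 0.0007
finger_force: 0.0
```

```bash
python3 go.py .60 .165 .34 .10
```

```text
pos [0.5594 0.0904 0.3568] ytool yaw 0.09628051090127866 f [ 0.7568 -2.1903 -0.0739] t 2.2333
shift [0.0704 0.0476 0.0168] twist [-0.0006  0.0001 -0.0037]
```

```bash
python3 - <<'E'
from h import *
P=pose();im=capture('wrist')[...,::-1].copy();cv2.imwrite('pics/w1.png',im);np.savez('P1.npz',R=P[0],p=P[1])
px=proj('wrist',[(.61,.168,.219),(.584,.166,.204)],P);print(px)
x,y=px[0].astype(int);x0,y0=max(x-75,0),max(y-60,0)
print(x0,y0);cv2.imwrite('pics/w1c.png',cv2.resize(im[y0:y0+120,x0:x0+150],None,fx=5,fy=5,interpolation=cv2.INTER_CUBIC))
E
```

```text
[[374.17892489 115.03009629]
 [346.10329167 114.76047268]]
299 55
```

View pics/w1c.png

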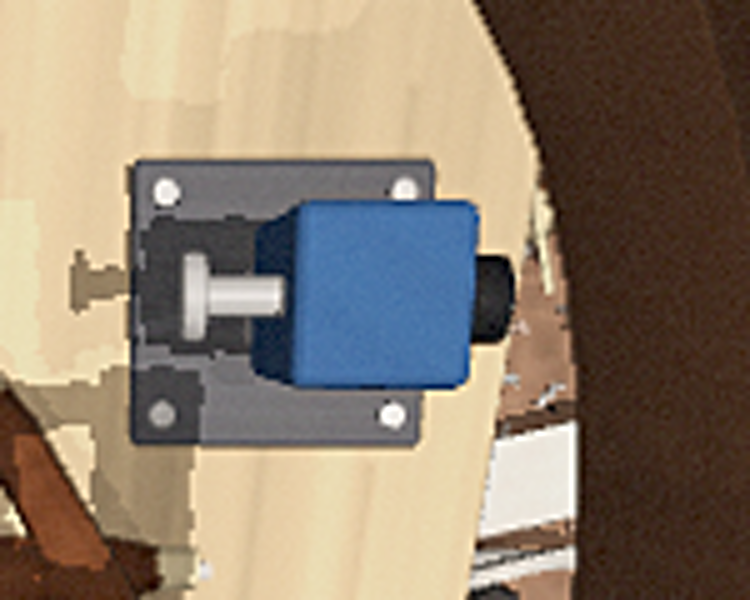

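>>> play_rows(translation=[[0.025, 0.018, 0], [0.05, 0.036, 0], [0.07, 0.05, 0], [0.07, 0.05, 0], [0.07, 0.05, 0]], twist=[[0, 0, 0], [0, 0, 0], [0, 0, 0], [0, 0, 0], [0, 0, 0]], fingers=[0, 0, 0, 0, 0])

```text
time_s: 2.7
ee_pos: [0.6021, 0.1634, 0.3566]
tcp_rot: [-0.0, 0.672, 0.74, -0.001]
contact_force: [-0.1, -0.6, -0.2]
width: 0.0006
finger_force: 0.0
```

The crop shows the sleeve top with corners at crop (297,202), (480,205), (467,387) and (292,385). The pin runs from (283,295) to the head at (195,297). I'll turn these into positions.

```bash
python3 - <<'E'
from h import *
np.set_printoptions(precision=4,suppress=True)
z=np.load('P1.npz');P=(z['R'],z['p']);C=lambda a:np.array(a)/5+[299-.4,55-.4]
s=onz('wrist',C([(297,202),(480,205),(467,387),(292,385)]),.219,P);print(s,s.mean(0))
p=onz('wrist',C([(283,295),(207,294),(196,297)]),.204,P);print(p)
b=onz('wrist',C([(133,160),(435,160),(418,445),(131,442)]),.062,P);print('base',b,b.mean(0))
def yaw(q):
    return [np.arctan2(*(q[1]-q[0])[[1,0]]),np.arctan2(*(q[2]-q[3])[[1,0]]),np.arctan2(*((q[0]-q[3])*[-1,1,1])[[0,1]]),np.arctan2(*((q[1]-q[2])*[-1,1,1])[[0,1]])]
print(yaw(s),yaw(b))
E
python3 go.py .612 .168 .235 .09
```

```text
[[0.5917 0.185  0.219 ]
 [0.6269 0.1877 0.219 ]
 [0.6301 0.1536 0.219 ]
 [0.5953 0.1506 0.219 ]] [0.611  0.1692 0.219 ]
[[0.5932 0.168  0.204 ]
 [0.5776 0.1667 0.204 ]
 [0.5754 0.1659 0.204 ]]
base [[0.5628 0.2059 0.062 ]
 [0.6507 0.2142 0.062 ]
 [0.6585 0.1325 0.062 ]
 [0.5707 0.125  0.062 ]] [0.6107 0.1694 0.062 ]
[np.float64(0.0787622515989026), np.float64(0.083935707876985), np.float64(0.10581967070912904), np.float64(0.09184310784785998)] [np.float64(0.09501717139036507), np.float64(0.08552167359883601), np.float64(0.0979595191516044), np.float64(0.09573314028307976)]
pos [0.6021 0.1634 0.3566] ytool yaw 0.09599235712235797 f [-0.0943 -0.5977 -0.2462] t 2.7
shift [0.0037 0.0106 0.1216] twist [-0.0018  0.0004  0.006 ]
```

The stand is at (0.611, 0.169) with yaw 0.093. Next I touch the sleeve top gently with the shut fingers.

>>> play_rows(translation=[[0.004, 0.01, 0.04], [0.004, 0.01, 0.08], [0.004, 0.01, 0.11], [0.004, 0.01, 0.125], [0.004, 0.01, 0.125]], twist=[[0, 0, 0], [0, 0, 0], [0, 0, 0], [0, 0, 0], [0, 0, 0]], fingers=[0, 0, 0, 0, 0])

```text
time_s: 3.12
ee_pos: [0.608, 0.1658, 0.2279]
tcp_rot: [-0.003, 0.674, 0.739, -0.004]
contact_force: [-0.6, -0.4, -0.1]
width: 0.0006
finger_force: 0.0
```

>>> play_rows(translation=[[0, 0, 0.001], [0, 0, 0.002], [0, 0, 0.003], [0, 0, 0.004], [0, 0, 0.005]], twist=[[0, 0, 0], [0, 0, 0], [0, 0, 0], [0, 0, 0], [0, 0, 0]], fingers=[0, 0, 0, 0, 0])

```text
time_s: 3.53
ee_pos: [0.6125, 0.1676, 0.229]
tcp_rot: [0.001, 0.673, 0.74, 0.001]
contact_force: [-0.1, -0.4, 1.2]
width: 0.0005
finger_force: 0.0
```

>>> play_rows(translation=[[0, 0, 0.001], [0, 0, 0.001], [0, 0, 0.002], [0, 0, 0.002], [0, 0, 0.002]], twist=[[0, 0, 0], [0, 0, 0], [0, 0, 0], [0, 0, 0], [0, 0, 0]], fingers=[0, 0, 0, 0, 0])

```text
time_s: 3.95
ee_pos: [0.6118, 0.1677, 0.2255]
tcp_rot: [-0.0, 0.673, 0.74, -0.0]
contact_force: [0.9, -0.8, 0.6]
width: 0.0006
finger_force: 0.0
```

>>> play_rows(translation=[[0, 0, 0.001], [0, 0, 0.002], [0, 0, 0.003], [0, 0, 0.003], [0, 0, 0.003]], twist=[[0, 0, 0], [0, 0, 0], [0, 0, 0], [0, 0, 0], [0, 0, 0]], fingers=[0, 0, 0, 0, 0])

```text
time_s: 4.37
ee_pos: [0.6118, 0.1676, 0.2224]
tcp_rot: [-0.0, 0.673, 0.74, -0.0]
contact_force: [-0.3, -0.8, 0.2]
width: 0.0006
finger_force: 0.0
```

>>> play_rows(translation=[[0, 0, 0.001], [0, 0, 0.001], [0, 0, 0.002], [0, 0, 0.002], [0, 0, 0.002]], twist=[[0, 0, 0], [0, 0, 0], [0, 0, 0], [0, 0, 0], [0, 0, 0]], fingers=[0, 0, 0, 0, 0])

```text
time_s: 4.78
ee_pos: [0.6119, 0.1677, 0.2221]
tcp_rot: [0.0, 0.673, 0.74, 0.0]
contact_force: [-1.9, -0.2, 6.9]
width: 0.0002
finger_force: 3.5
```

Contact came at TCP z = 0.222, so the pin axis is at about 0.207. Now to the plate.

>>> play_rows(translation=[[0, 0, -0.03], [0, 0, -0.06], [0, 0, -0.09], [0, 0, -0.11], [0, 0, -0.11]], twist=[[0, 0, 0], [0, 0, 0], [0, 0, 0], [0, 0, 0], [0, 0, 0]], fingers=[0, 0, 0, 0, 0])

```text
time_s: 5.2
ee_pos: [0.6146, 0.168, 0.3362]
tcp_rot: [0.004, 0.673, 0.74, 0.004]
contact_force: [0.0, 0.2, -0.1]
width: 0.0002
finger_force: 0.0
```

```bash
python3 go.py .433 .06 .32 .19
```

```text
pos [0.6146 0.168  0.3362] ytool yaw 0.09408614304244957 f [ 0.0033  0.185  -0.1232] t 5.2
shift [-0.0905 -0.1911  0.0141] twist [ 0.0112  0.0004 -0.0959]
```

>>> play_rows(translation=[[-0.018, -0.037, 0], [-0.036, -0.074, 0], [-0.054, -0.111, 0], [-0.072, -0.148, 0], [-0.09, -0.185, 0]], twist=[[0, 0, -0.03], [0, 0, -0.06], [0, 0, -0.1], [0, 0, -0.1], [0, 0, -0.1]], fingers=[0.02, 0.04, 0.06, 0.06, 0.06])

```text
time_s: 5.62
ee_pos: [0.4336, 0.0601, 0.3292]
tcp_rot: [-0.001, 0.635, 0.773, -0.001]
contact_force: [1.3, -1.2, -0.3]
width: 0.026
finger_force: 0.0
```

>>> play_rows(translation=[[0, 0, 0], [0, 0, 0], [0, 0, 0]], twist=[[0, 0, 0], [0, 0, 0], [0, 0, 0]], fingers=[0.06, 0.06, 0.06])

```text
time_s: 5.87
ee_pos: [0.4366, 0.0606, 0.3304]
tcp_rot: [0.0, 0.636, 0.772, 0.0]
contact_force: [1.2, -0.2, -0.3]
width: 0.0458
finger_force: 0.0
```

```bash
python3 - <<'E'
from h import *
P=pose();im=capture('wrist')[...,::-1].copy();cv2.imwrite('pics/w2.png',im);np.savez('P2.npz',R=P[0],p=P[1])
px=proj('wrist',[(.433,.096,.23),(.433,.096,.087)],P);print(P[1],px)
x,y=px[0].astype(int);x0,y0=max(x-75,0),max(y-60,0)
print(x0,y0);cv2.imwrite('pics/w2c.png',cv2.resize(im[y0:y0+120,x0:x0+150],None,fx=5,fy=5,interpolation=cv2.INTER_CUBIC))
E
```

```text
[0.43658276 0.06057911 0.33042165] [[318.80970702 157.43856952]
 [317.37895296 144.34785444]]
243 97
```

View pics/w2c.png

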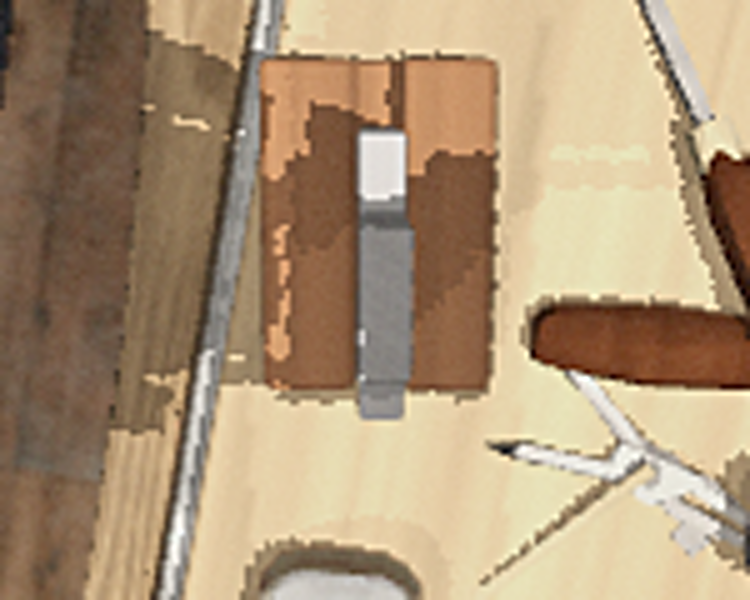

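The tab top is at crop (360..412, 225..382). The +y shoulder shows at rows 130–200.

```bash
python3 - <<'E'
from h import *
np.set_printoptions(precision=4,suppress=True)
z=np.load('P2.npz');P=(z['R'],z['p']);C=lambda a:np.array(a)/5+[243-.4,97-.4]
s=onz('wrist',C([(362,225),(413,225),(405,382),(358,382)]),.23,P);print(s,s.mean(0))
d=(s[0]+s[1]-s[2]-s[3]);print(np.arctan2(-d[0],d[1]))
q=onz('wrist',C([(360,130),(405,130),(405,418),(358,418)]),.186,P);print(q,q.mean(0))
d=(q[0]+q[1]-q[2]-q[3]);print(np.arctan2(-d[0],d[1]))
c=onz('wrist',C([(260,58),(497,58),(490,388),(262,388)]),.087,P);print('cr',c,c.mean(0))
d=(c[0]+c[1]-c[2]-c[3]);print(np.arctan2(-d[0],d[1]))
E
python3 go.py .4335 .0965 .25 .19
```

```text
[[0.427  0.109  0.23  ]
 [0.4358 0.1107 0.23  ]
 [0.44   0.083  0.23  ]
 [0.4317 0.0814 0.23  ]] [0.4336 0.096  0.23  ]
0.15908591773726563
[[0.4236 0.1244 0.186 ]
 [0.4325 0.1262 0.186 ]
 [0.4444 0.068  0.186 ]
 [0.4346 0.0661 0.186 ]] [0.4338 0.0962 0.186 ]
0.19342392641143002
cr [[0.3943 0.1365 0.087 ]
 [0.4558 0.1485 0.087 ]
 [0.4729 0.0618 0.087 ]
 [0.4103 0.0495 0.087 ]] [0.4333 0.0991 0.087 ]
0.18840999669747938
pos [0.4372 0.0608 0.3305] ytool yaw 0.19395970494047626 f [-0.3573 -0.0912  0.6392] t 5.9167
shift [0.0358 0.0032 0.0805] twist [0.0011 0.0001 0.004 ]
```

>>> play_rows(translation=[[0.0355, 0.003, 0.02], [0.0355, 0.003, 0.055], [0.0355, 0.003, 0.09], [0.0355, 0.003, 0.12], [0.0355, 0.003, 0.136]], twist=[[0, 0, 0], [0, 0, 0], [0, 0, 0], [0, 0, 0], [0, 0, 0]], fingers=[0.06, 0.06, 0.06, 0.06, 0.06])

```text
time_s: 6.33
ee_pos: [0.4316, 0.097, 0.1911]
tcp_rot: [-0.002, 0.635, 0.773, -0.001]
contact_force: [-0.5, 0.2, 0.8]
width: 0.0597
finger_force: 0.0
```

>>> play_rows(translation=[[0, 0, 0], [0, 0, 0], [0, 0, 0], [0, 0, 0]], twist=[[0, 0, 0], [0, 0, 0], [0, 0, 0], [0, 0, 0]], fingers=[0.06, 0.04, 0.04, 0.03])

```text
time_s: 6.67
ee_pos: [0.4339, 0.0962, 0.1958]
tcp_rot: [0.001, 0.635, 0.772, 0.001]
contact_force: [-0.1, -0.4, 0.1]
width: 0.0474
finger_force: 0.0
```

```bash
python3 go.py .4337 .0961 .195 .19
```

```text
pos [0.4339 0.0962 0.1958] ytool yaw 0.1943875588049507 f [-0.1491 -0.3908  0.0585] t 6.6667
shift [-0.0001 -0.0003  0.0008] twist [0.0034 0.0008 0.0044]
```

Well aligned. Closing the fingers.

>>> play_rows(translation=[[0, 0, 0.001], [0, 0, 0.001], [0, 0, 0.001], [0, 0, 0.001], [0, 0, 0.001]], twist=[[0, 0, 0.004], [0, 0, 0.004], [0, 0, 0.004], [0, 0, 0.004], [0, 0, 0.004]], fingers=[0.02, 0, 0, 0, 0])

```text
time_s: 7.08
ee_pos: [0.4323, 0.096, 0.1939]
tcp_rot: [0.0, 0.637, 0.771, 0.0]
contact_force: [0.2, 0.4, 0.1]
width: 0.0146
finger_force: 0.0
```

>>> play_rows(translation=[[0, 0, 0], [0, 0, 0], [0, 0, 0], [0, 0, 0], [0, 0, 0]], twist=[[0, 0, 0], [0, 0, 0], [0, 0, 0], [0, 0, 0], [0, 0, 0]], fingers=[0, 0, 0, 0, 0])

```text
time_s: 7.5
ee_pos: [0.4325, 0.0961, 0.1937]
tcp_rot: [0.0, 0.637, 0.771, 0.0]
contact_force: [1.1, 0.5, 2.1]
width: 0.0097
finger_force: 30.0
```

```bash
python3 go.py .4337 .0961 .195 .19
```

```text
pos [0.4325 0.0961 0.1937] ytool yaw 0.18995755163766417 f [1.1341 0.5334 2.1025] t 7.5
shift [-0.0002  0.0012 -0.0013] twist [ 0.0007  0.0001 -0.    ]
```

Gripped at 30 N. Lifting straight up.

>>> play_rows(translation=[[0, 0, -0.01], [0, 0, -0.03], [0, 0, -0.05], [0, 0, -0.07], [0, 0, -0.09]], twist=[[0, 0, 0], [0, 0, 0], [0, 0, 0], [0, 0, 0], [0, 0, 0]], fingers=[0, 0, 0, 0, 0])

```text
time_s: 7.92
ee_pos: [0.4308, 0.0961, 0.2834]
tcp_rot: [-0.001, 0.637, 0.771, -0.001]
contact_force: [0.8, 0.5, -3.4]
width: 0.0093
finger_force: 30.0
```

>>> play_rows(translation=[[0, 0, 0], [0, 0, 0], [0, 0, 0]], twist=[[0, 0, 0], [0, 0, 0], [0, 0, 0]], fingers=[0, 0, 0])

```text
time_s: 8.17
ee_pos: [0.4308, 0.0961, 0.282]
tcp_rot: [-0.001, 0.637, 0.771, -0.001]
contact_force: [0.2, 0.5, -3.9]
width: 0.0099
finger_force: 30.0
```

```bash
python3 go.py .5893 .1221 .284 .093
```

```text
pos [0.4308 0.0961 0.282 ] ytool yaw 0.18993265805305284 f [ 0.1944  0.4543 -3.85  ] t 8.1667
shift [-0.0044  0.1606 -0.0025] twist [-0.0035 -0.0006  0.0969]
```

>>> play_rows(translation=[[0, 0.03, 0], [0, 0.07, 0], [-0.002, 0.11, 0], [-0.004, 0.145, 0], [-0.0045, 0.1605, 0]], twist=[[0, 0, 0.02], [0, 0, 0.04], [0, 0, 0.06], [0, 0, 0.08], [0, 0, 0.097]], fingers=[0, 0, 0, 0, 0])

```text
time_s: 8.58
ee_pos: [0.5941, 0.1219, 0.2807]
tcp_rot: [-0.0, 0.674, 0.739, -0.0]
contact_force: [-6.1, -2.5, 2.8]
width: 0.0102
finger_force: 30.1
```

>>> play_rows(translation=[[0, 0, 0], [0, 0, 0], [0, 0, 0], [0, 0, 0]], twist=[[0, 0, 0], [0, 0, 0], [0, 0, 0], [0, 0, 0]], fingers=[0, 0, 0, 0])

```text
time_s: 8.92
ee_pos: [0.589, 0.122, 0.2828]
tcp_rot: [-0.001, 0.673, 0.739, -0.001]
contact_force: [0.1, 0.8, -3.1]
width: 0.01
finger_force: 30.0
```

```bash
python3 go.py .5893 .1221 .2472 .093; python3 - <<'E'
from h import *
P=pose();im=capture('wrist')[...,::-1].copy();cv2.imwrite('pics/w3.png',im);np.savez('P3.npz',R=P[0],p=P[1])
px=proj('wrist',[(.5851,.1669,.207)],P);print(px)
x,y=px[0].astype(int);x0,y0=max(x-60,0),max(y-40,0)
print(x0,y0);cv2.imwrite('pics/w3c.png',cv2.resize(im[y0:y0+110,x0:x0+130],None,fx=5,fy=5,interpolation=cv2.INTER_CUBIC))
E
```

```text
pos [0.589  0.122  0.2828] ytool yaw 0.09318064454917369 f [ 0.1381  0.7601 -3.1277] t 8.9167
shift [0.0001 0.0004 0.0356] twist [-0.0019 -0.0003  0.0002]
[[315.83994647 149.25202209]]
255 109
```

View pics/w3c.png

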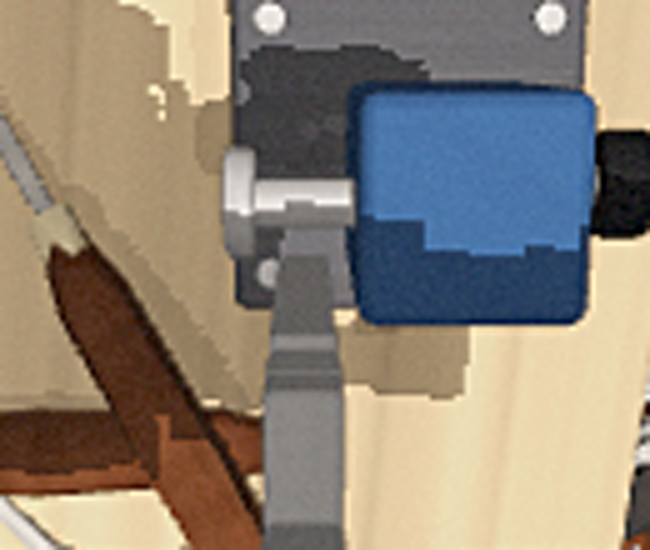

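The picture shows the pin centred at crop column 304 and the plate at column 303, so the plate lines up with the pin lengthwise. Lowering to the entry height.

>>> play_rows(translation=[[0, 0, 0.012], [0, 0, 0.024], [0, 0, 0.0355], [0, 0, 0.0355], [0, 0, 0.0355]], twist=[[0, 0, 0], [0, 0, 0], [0, 0, 0], [0, 0, 0], [0, 0, 0]], fingers=[0, 0, 0, 0, 0])

```text
time_s: 9.38
ee_pos: [0.5897, 0.1219, 0.248]
tcp_rot: [-0.0, 0.673, 0.739, -0.0]
contact_force: [0.2, -0.8, -3.0]
width: 0.0096
finger_force: 30.0
```

>>> play_rows(translation=[[0, 0, 0], [0, 0, 0], [0, 0, 0]], twist=[[0, 0, 0], [0, 0, 0], [0, 0, 0]], fingers=[0, 0, 0])

```text
time_s: 9.63
ee_pos: [0.5911, 0.122, 0.2491]
tcp_rot: [0.001, 0.673, 0.739, 0.001]
contact_force: [0.7, -0.5, -3.7]
width: 0.0098
finger_force: 30.0
```

```bash
python3 go.py .5893 .1221 .2472 .093; python3 - <<'E'
from h import *
im=capture('scene')[...,::-1].copy()
x,y=proj('scene',[(.5851,.1669,.207)])[0].astype(int);print(x,y)
cv2.imwrite('pics/s3c.png',cv2.resize(im[y-35:y+45,x-40:x+60],None,fx=6,fy=6,interpolation=cv2.INTER_CUBIC))
E
```

```text
pos [0.5911 0.122  0.2491] ytool yaw 0.09303611894003823 f [ 0.739  -0.4973 -3.6922] t 9.6333
shift [ 0.0003 -0.0018  0.0019] twist [0.002  0.0001 0.    ]
235 200
```

View pics/s3c.png

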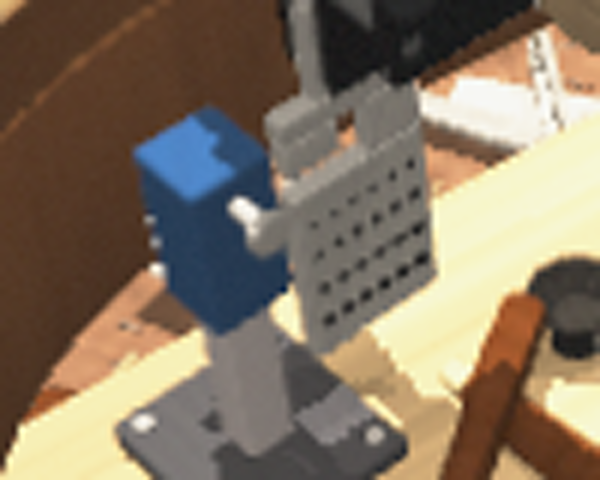

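```bash
python3 - <<'E'
from h import *
np.set_printoptions(precision=1,suppress=True)
x=np.array([.9957,.0929,0]);y=np.array([-.0929,.9957,0]);z=np.array([0,0,1.])
C=lambda X:(proj('scene',X)-[195,165]+.5)*6-.5
P=np.array([.5911,.122,.2491-.1317]) # underside centre
f=lambda a,b,c:P+x*a+y*b+z*c
print('plate front: shoulder+y, lip top,lip bot, bottom+y, bottom-y, shoulder-y\n',C([f(-.005,b,c) for b,c in((.03,.124),(.03,.097),(.03,.086),(.03,0),(-.03,0),(-.03,.124))]))
for zt in(.219,.222):
    S=np.array([.611,.1693,zt]);g=lambda a,b,c:S+x*a+y*b+z*c
    print(zt,'corners ++ +- -- -+, head ctr, front\n',C([g(.018,.018,0),g(.018,-.018,0),g(-.018,-.018,0),g(-.018,.018,0),g(-.039,0,-.015),g(-.018,-.018,-.075),g(-.018,.018,-.075)]))
E
```

```text
plate front: shoulder+y, lip top,lip bot, bottom+y, bottom-y, shoulder-y
 [[275.6 130.5]
 [285.  185.6]
 [288.7 207.3]
 [315.5 363.2]
 [435.8 282. ]
 [410.9  48.5]]
0.219 corners ++ +- -- -+, head ctr, front
 [[127.  154.5]
 [209.7 105.5]
 [270.2 156.3]
 [186.9 207.4]
 [270.9 242.6]
 [295.  297.4]
 [217.6 348. ]]
0.222 corners ++ +- -- -+, head ctr, front
 [[125.6 148.5]
 [208.5  99.5]
 [269.2 150.2]
 [185.6 201.4]
 [269.8 236.7]
 [294.1 292.1]
 [216.5 342.8]]
```

>>> play_rows(translation=[[0, -0.001, 0.001], [0, -0.001, 0.001], [0, -0.001, 0.001], [0, -0.001, 0.001], [0, -0.001, 0.001]], twist=[[0, 0, 0], [0, 0, 0], [0, 0, 0], [0, 0, 0], [0, 0, 0]], fingers=[0, 0, 0, 0, 0])

```text
time_s: 10.1
ee_pos: [0.5897, 0.1219, 0.2471]
tcp_rot: [0.0, 0.673, 0.739, -0.0]
contact_force: [-0.2, -0.8, -3.0]
width: 0.0097
finger_force: 30.0
```

```bash
python3 go.py .5893 .1221 .2472 .093
```

```text
pos [0.5897 0.1219 0.2471] ytool yaw 0.09301714217085133 f [-0.1892 -0.7766 -3.0257] t 10.1
shift [ 0.0003 -0.0004 -0.0001] twist [0. 0. 0.]
```

>>> play_rows(translation=[[0.003, 0, 0], [0.006, 0, 0], [0.009, 0, 0], [0.011, 0, 0], [0.013, 0, 0]], twist=[[0, 0, 0], [0, 0, 0], [0, 0, 0], [0, 0, 0], [0, 0, 0]], fingers=[0, 0, 0, 0, 0])

```text
time_s: 10.52
ee_pos: [0.5884, 0.1353, 0.247]
tcp_rot: [-0.0, 0.673, 0.739, -0.0]
contact_force: [-0.6, 0.3, -3.7]
width: 0.0097
finger_force: 30.0
```

>>> play_rows(translation=[[0.001, 0, 0], [0.002, 0, 0], [0.003, 0, 0], [0.003, 0, 0], [0.003, 0, 0]], twist=[[0, 0, 0], [0, 0, 0], [0, 0, 0], [0, 0, 0], [0, 0, 0]], fingers=[0, 0, 0, 0, 0])

```text
time_s: 10.93
ee_pos: [0.5882, 0.1378, 0.2471]
tcp_rot: [0.0, 0.673, 0.739, -0.0]
contact_force: [0.1, -0.0, -2.8]
width: 0.0099
finger_force: 30.0
```

>>> play_rows(translation=[[0.002, 0, 0], [0.004, 0, 0], [0.006, 0, 0], [0.006, 0, 0], [0.006, 0, 0]], twist=[[0, 0, 0], [0, 0, 0], [0, 0, 0], [0, 0, 0], [0, 0, 0]], fingers=[0, 0, 0, 0, 0])

```text
time_s: 11.35
ee_pos: [0.5876, 0.1439, 0.2471]
tcp_rot: [0.0, 0.673, 0.739, -0.0]
contact_force: [-0.5, -0.9, -2.4]
width: 0.0102
finger_force: 30.0
```

```bash
python3 go.py .5851 .1669 .2472 .093
```

```text
pos [0.5876 0.1439 0.2471] ytool yaw 0.0933482088159858 f [-0.5383 -0.9342 -2.4022] t 11.35
shift [ 0.0231 -0.0003 -0.0001] twist [0.     0.0001 0.0003]
```

>>> play_rows(translation=[[0.003, 0, 0], [0.006, 0, 0], [0.009, 0, 0], [0.012, 0, 0], [0.012, 0, 0]], twist=[[0, 0, 0], [0, 0, 0], [0, 0, 0], [0, 0, 0], [0, 0, 0]], fingers=[0, 0, 0, 0, 0])

```text
time_s: 11.77
ee_pos: [0.5863, 0.1565, 0.247]
tcp_rot: [-0.0, 0.673, 0.739, 0.0]
contact_force: [0.7, -0.5, -3.3]
width: 0.0098
finger_force: 30.0
```

>>> play_rows(translation=[[0.002, 0, 0], [0.005, 0, 0], [0.008, 0, 0], [0.01, 0, 0], [0.01, 0, 0]], twist=[[0, 0, 0], [0, 0, 0], [0, 0, 0], [0, 0, 0], [0, 0, 0]], fingers=[0, 0, 0, 0, 0])

```text
time_s: 12.18
ee_pos: [0.5855, 0.1662, 0.247]
tcp_rot: [-0.0, 0.673, 0.739, 0.0]
contact_force: [0.4, 0.1, -4.1]
width: 0.0096
finger_force: 30.0
```

```bash
python3 go.py .5851 .1669 .2472 .093
```

```text
pos [0.5855 0.1662 0.247 ] ytool yaw 0.09351161024828217 f [ 0.4392  0.0582 -4.085 ] t 12.1833
shift [ 0.0007 -0.0003 -0.0002] twist [ 0.     -0.0003  0.0005]
```

Feeling for the slot's end so I can centre the pin in the pocket.

>>> play_rows(translation=[[0.001, 0, 0], [0.002, 0, 0], [0.002, 0, 0], [0.002, 0, 0], [0.002, 0, 0]], twist=[[0, 0, 0], [0, 0, 0], [0, 0, 0], [0, 0, 0], [0, 0, 0]], fingers=[0, 0, 0, 0, 0])

```text
time_s: 12.6
ee_pos: [0.5854, 0.1676, 0.247]
tcp_rot: [0.0, 0.674, 0.739, -0.0]
contact_force: [-0.3, -0.3, -3.4]
width: 0.0097
finger_force: 30.0
```

>>> play_rows(translation=[[0.0005, 0, 0], [0.001, 0, 0], [0.001, 0, 0], [0.001, 0, 0], [0.001, 0, 0]], twist=[[0, 0, 0], [0, 0, 0], [0, 0, 0], [0, 0, 0], [0, 0, 0]], fingers=[0, 0, 0, 0, 0])

```text
time_s: 13.02
ee_pos: [0.5853, 0.1687, 0.2471]
tcp_rot: [0.0, 0.673, 0.739, 0.0]
contact_force: [0.1, 0.4, -3.5]
width: 0.01
finger_force: 30.0
```

>>> play_rows(translation=[[0.0005, 0, 0], [0.001, 0, 0], [0.001, 0, 0], [0.001, 0, 0], [0.001, 0, 0]], twist=[[0, 0, 0], [0, 0, 0], [0, 0, 0], [0, 0, 0], [0, 0, 0]], fingers=[0, 0, 0, 0, 0])

```text
time_s: 13.43
ee_pos: [0.5852, 0.1696, 0.2471]
tcp_rot: [0.0, 0.673, 0.739, -0.0]
contact_force: [0.8, -0.9, -2.8]
width: 0.0098
finger_force: 30.0
```

>>> play_rows(translation=[[0.0005, 0, 0], [0.001, 0, 0], [0.001, 0, 0], [0.001, 0, 0], [0.001, 0, 0]], twist=[[0, 0, 0], [0, 0, 0], [0, 0, 0], [0, 0, 0], [0, 0, 0]], fingers=[0, 0, 0, 0, 0])

```text
time_s: 13.85
ee_pos: [0.5852, 0.17, 0.247]
tcp_rot: [0.0, 0.673, 0.739, -0.0]
contact_force: [1.0, -4.5, -3.0]
width: 0.0096
finger_force: 30.0
```

Slot end touched at y≈0.1698. Backing off to centre, then lowering.

>>> play_rows(translation=[[-0.0015, 0, 0], [-0.0027, 0, 0], [-0.0027, 0, 0], [-0.0027, 0, 0], [-0.0027, 0, 0]], twist=[[0, 0, 0], [0, 0, 0], [0, 0, 0], [0, 0, 0], [0, 0, 0]], fingers=[0, 0, 0, 0, 0])

```text
time_s: 14.27
ee_pos: [0.5853, 0.1684, 0.2471]
tcp_rot: [-0.0, 0.673, 0.739, 0.0]
contact_force: [-0.1, 0.7, -3.4]
width: 0.0098
finger_force: 30.0
```

>>> play_rows(translation=[[0, 0, 0.003], [0, 0, 0.006], [0, 0, 0.009], [0, 0, 0.011], [0, 0, 0.011]], twist=[[0, 0, 0], [0, 0, 0], [0, 0, 0], [0, 0, 0], [0, 0, 0]], fingers=[0, 0, 0, 0, 0])

```text
time_s: 14.68
ee_pos: [0.5848, 0.168, 0.2352]
tcp_rot: [-0.001, 0.673, 0.739, -0.001]
contact_force: [-0.4, -0.2, -3.7]
width: 0.01
finger_force: 30.0
```

>>> play_rows(translation=[[0, 0, 0.001], [0, 0, 0.002], [0, 0, 0.003], [0, 0, 0.003], [0, 0, 0.003]], twist=[[0, 0, 0], [0, 0, 0], [0, 0, 0], [0, 0, 0], [0, 0, 0]], fingers=[0, 0, 0, 0, 0])

```text
time_s: 15.1
ee_pos: [0.5854, 0.168, 0.2331]
tcp_rot: [0.0, 0.673, 0.739, 0.0]
contact_force: [0.1, 0.6, -2.9]
width: 0.0097
finger_force: 30.0
```

>>> play_rows(translation=[[0, 0, 0.001], [0, 0, 0.001], [0, 0, 0.0015], [0, 0, 0.002], [0, 0, 0.002]], twist=[[0, 0, 0], [0, 0, 0], [0, 0, 0], [0, 0, 0], [0, 0, 0]], fingers=[0, 0, 0, 0, 0])

```text
time_s: 15.52
ee_pos: [0.5853, 0.168, 0.231]
tcp_rot: [-0.0, 0.673, 0.739, -0.0]
contact_force: [0.2, -0.3, -3.1]
width: 0.0098
finger_force: 30.0
```

>>> play_rows(translation=[[0, 0, 0.0005], [0, 0, 0.0005], [0, 0, 0.001], [0, 0, 0.001], [0, 0, 0.001]], twist=[[0, 0, 0], [0, 0, 0], [0, 0, 0], [0, 0, 0], [0, 0, 0]], fingers=[0, 0, 0, 0, 0])

```text
time_s: 15.93
ee_pos: [0.5854, 0.168, 0.2304]
tcp_rot: [0.0, 0.673, 0.739, 0.0]
contact_force: [-1.6, 0.3, -1.5]
width: 0.0095
finger_force: 30.0
```

>>> play_rows(translation=[[0, 0, 0.0005], [0, 0, 0.0005], [0, 0, 0.001], [0, 0, 0.001], [0, 0, 0.001]], twist=[[0, 0, 0], [0, 0, 0], [0, 0, 0], [0, 0, 0], [0, 0, 0]], fingers=[0, 0, 0, 0, 0])

```text
time_s: 16.35
ee_pos: [0.5855, 0.168, 0.2302]
tcp_rot: [0.0, 0.673, 0.739, 0.0]
contact_force: [-1.8, -1.1, 5.3]
width: 0.0097
finger_force: 30.0
```

The pin now bears the plate with about 8 N. Releasing.

>>> play_rows(translation=[[0, 0, -0.0005], [0, 0, -0.0005], [0, 0, -0.0005], [0, 0, -0.0005], [0, 0, -0.0005]], twist=[[0, 0, 0], [0, 0, 0], [0, 0, 0], [0, 0, 0], [0, 0, 0]], fingers=[0, 0, 0.015, 0.02, 0.03])

```text
time_s: 16.77
ee_pos: [0.5856, 0.168, 0.2292]
tcp_rot: [0.0, 0.673, 0.739, 0.0]
contact_force: [0.5, -0.0, 0.4]
width: 0.0202
finger_force: 0.0
```

>>> play_rows(translation=[[0, 0, 0], [0, 0, 0], [0, 0, 0], [0, 0, 0], [0, 0, 0]], twist=[[0, 0, 0], [0, 0, 0], [0, 0, 0], [0, 0, 0], [0, 0, 0]], fingers=[0.035, 0.04, 0.04, 0.04, 0.04])

```text
time_s: 17.18
ee_pos: [0.5854, 0.168, 0.2295]
tcp_rot: [-0.0, 0.673, 0.739, -0.0]
contact_force: [0.0, 0.4, -0.6]
width: 0.0392
finger_force: 0.0
```

```bash
python3 - <<'E'
from h import *
P=pose();im=capture('wrist')[...,::-1].copy();cv2.imwrite('pics/w4.png',im)
s=capture('scene')[...,::-1];a=cv2.resize(im[100:300,240:400],None,fx=2.5,fy=2.5,interpolation=cv2.INTER_CUBIC)
b=cv2.resize(s[165:265,195:273],None,fx=5,fy=5,interpolation=cv2.INTER_CUBIC)
cv2.imwrite('pics/rel.png',np.hstack([a,b]))
E
```

```text
(no output)
```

View pics/rel.png

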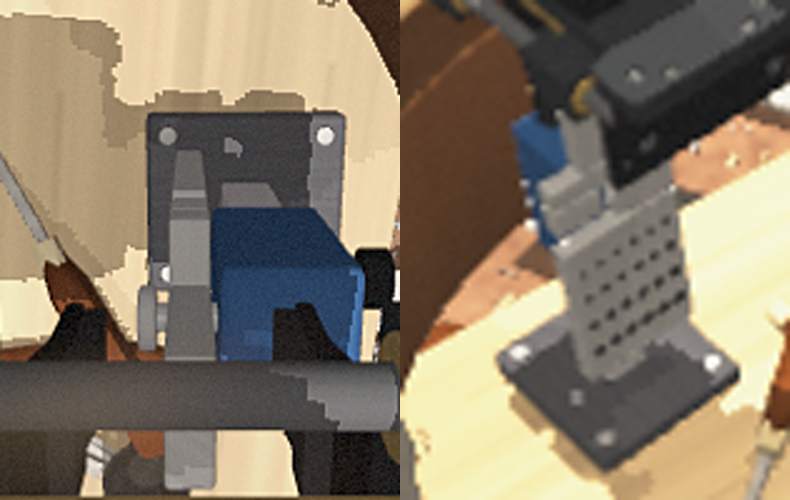

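The plate hangs upright on the pin and the open fingers are clear on both sides. Rising straight up.

>>> play_rows(translation=[[0, 0, -0.01], [0, 0, -0.025], [0, 0, -0.045], [0, 0, -0.07], [0, 0, -0.1]], twist=[[0, 0, 0], [0, 0, 0], [0, 0, 0], [0, 0, 0], [0, 0, 0]], fingers=[0.04, 0.04, 0.04, 0.04, 0.04])

```text
time_s: 17.7
ee_pos: [0.5844, 0.1678, 0.33]
tcp_rot: [-0.001, 0.673, 0.739, -0.001]
contact_force: [-0.1, -0.2, -0.1]
width: 0.04
finger_force: 0.0
```

>>> play_rows(translation=[[0, 0, 0], [0, 0, 0], [0, 0, 0], [0, 0, 0], [0, 0, 0]], twist=[[0, 0, 0], [0, 0, 0], [0, 0, 0], [0, 0, 0], [0, 0, 0]], fingers=[0.04, 0.04, 0.04, 0.04, 0.04])

```text
time_s: 18.12
ee_pos: [0.5845, 0.1679, 0.3281]
tcp_rot: [-0.001, 0.673, 0.739, -0.001]
contact_force: [0.0, 0.6, -0.0]
width: 0.0397
finger_force: 0.0
```

```bash
python3 - <<'E'
from station import sign_off
print(sign_off())
E
```

```text
the job is handed in; nothing more can be done
None
```

The drawplate hangs released on the stand's pin, with the gripper lifted clear, and the job was handed in at about 18 s; no verdict came back.

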